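# Close the casting mould and pin it shut

## Robot

A 6-joint arm with a two-finger parallel gripper is mounted at the origin on the work surface. World frame = base frame: x ahead of the robot, y to its left, z up, the work surface at z = 0. Lengths are in m, angles in rad, forces in N, time in s.
With the tool pointing down it reaches from about 0.375 to 0.975 m from the base axis. Payload 3.8 kg.
Tool frame: the origin (TCP) lies at the very end of the fingers, on their centre line; the grasp point (between the pads) lies 19 mm behind it; z points along the fingers, y is the line along which they close (so a half turn about z gives the same grasp; the last joint's range is limited). The gripper opens to 85 mm and grips with 20 to 120 N. Pads are 22 mm wide; open, the fingers measure 114 mm over their backs; the gripper's body (76 mm by 85 mm) begins 54 mm behind the grasp point. The pads swing forward as they close: fully open they stand 13 mm farther back than shut.
Start: joints at [-1.159, 0.264, 1.604, -0, 1.274, -0.037], TCP at [0.293, -0.608, 0.198] pointing down, gripper open.
Joint ranges: [-2.63, 2.63], [-0.94, 2.18], [0.31, 2.57], [-1.31, 4.45], [0, 2.66], [-2.55, 2.55]. Speed limits (rad/s): [2.57, 2.57, 3.14, 3.14, 3.14, 3.14].

## Interface

Orientations are given as a rotation vector (axis times angle).
In Python, from workcell import read_state, read_camera, calibration, finish_job gives the robot as it stands.
- The arm moves only by the tool step_arm, never from a script. Its argument "commands" is a list of rows, each an object of numbers: "fingers": the gripper's target within -1 to 1 (shut at 1, half-way at 0, fully open at -1); "dx", "dy", "dz": the shift along the tool's x, y, z in m; "roll": the turn about the tool's z in degrees. In form: [{"fingers": .., "dx": .., "dy": .., "dz": .., "roll": ..}, ...]. A call has 1 to 8 rows; each row is the pose to reach, as a shift and turn from the pose commanded when the call began, along the tool's axes at that moment; what a row does not reach only later rows make up. A row lasts 1/8 s, in which the tool goes at most 62.5 mm and 10.7 degrees, less where a joint would pass 70% of its speed; a pose out of reach is approached as far as the arm can. A call with a gripper value outside its range is refused whole. The fingers move at their own pace and stop on an object; "squeeze" is the grip in N (left out, the last holds). Time passes only in rows, so rows that repeat a pose let the fingers close. It gives the time, the measured TCP pose, the force, the opening and the grip force at its end, in the units of the state.
- read_state(): the state, without advancing time (a new reading comes with each control period).
- read_camera(name): name is "scene" or "top" or "wrist"; returns (picture, depth): 420x560x3 uint8, blue, green, red; 420x560 float32, m along the optical axis (not along the pixel's ray), 0 where there is no reading.
- calibration(name): a dict with "intrinsics" (3x3 intrinsics, pixels), "world_to_cam" (4x4, takes a point from world to camera coordinates). Camera axes: x right, y up, looking along -z (the intrinsics and any distortion apply to the point x, -y, -z); pixel columns grow to the right and rows downward; lengths in m; the calibration is good to about 2 mm. The wrist camera is an equidistant fisheye: a pixel r from the principal point sees the ray r / f radians off the axis. A picture is of the moment at which its call begins: read the wrist's pose just before it. calibration takes no time and is no camera call; for the wrist camera it gives the pose at the moment of the call.
- finish_job(): hands the job in; it is judged then, once.
The state is a dict: "time": time; "q": joint angles; "joint_vel": joint speeds; "joint_torque": joint torques, N m; "tool_pos": TCP position; "tcp_rot": TCP orientation; "wrist_force": force on the tool from outside, world axes, zero at the start; "torque": the same for the moment, N m; "width": opening from 0.0 (shut) to 1.0 (fully open); "grip_force": force on a finger pad.
Only numpy, scipy, OpenCV 4.12 (cv2) and the standard library are available. Lean on these libraries where they do the work, as an engineer would, in place of code of your own. Each camera call takes 0.05 s, during which the arm holds its last target. There are 200 camera calls.

## Task

Close the two-part casting mould by pushing its sliding half all the way against the fixed half, then lock it by sliding the large steel retaining pin that lies in the trough on top through both lugs and the tongue between them, fully home until its head stops against the saddle. Do not shove or knock over the white jug, the bucket, the amber resin block or the small thin pin that stand around it.

Things in the scene. Friction and masses are not known exactly. Their poses are not given: they have to be found in the camera images.
- mould: Fixed part of a plywood casting mould on a grey base board 340 x 340 x 15 mm. Origin: centre of the board's underside. Its fixed half (x = 10 to 70 mm, 200 mm along y) has its top at z = 95 mm and carries a steel lock: going towards -y, an open trough, a saddle, a near lug, a space for the tongue, a far lug. The lock axis runs along y at x = 40, z = 121 mm.
- cheek (a joint): Opening (m) of the mould's sliding half: 0 = closed hard against the fixed half (stop), 0.07 = wide open. It closes when pushed along the mould's +x (about 3 N) and stays where left. A hollow plywood block 60 mm along x, 200 along y, top at z = 95 mm; its outer face is at mould x = -50 mm minus the opening.
- cheek_face (a point): A point on the sliding half's outer face (the one that faces the mould's -x), 20 mm below its top edge and 30 mm to the mould's +y side of the middle; moves with the sliding half. Axes as the mould's.
- tongue_hole (a point): Centre of the 26 mm hole in the steel tongue on the sliding half: an upright plate 20 mm thick along y, z = 99 to 143 mm, reaching from 85 mm behind the hole (mould -x) to 25 mm ahead of it. The hole lines up with the lugs' holes only when the mould is closed. Axes as the mould's.
- pin_home (a point): Point fixed on the mould, on the lock axis at the saddle's outer end face (mould x = 40, y = -5, z = 121 mm): the pin's origin lies here when the pin is fully home. The V-shaped saddle carries the shank from y = -5 to -31 mm; its walls stay below z = 122 mm. Axes as the mould's.
- trough_end (a point): Middle of the open outer end of the V-shaped trough that carries the pin's head, at the height of its wall tops (mould x = 40, y = 100, z = 115 mm). The trough runs from here along -y to the saddle (y = -5), 54 mm wide over its walls.
- near_lug (a point): Centre of the 26 mm hole in the near lug, an upright steel plate 50 mm wide, 12 mm thick (mould y = -31 to -43 mm), top at z = 146 mm. Axes as the mould's.
- far_lug (a point): Centre of the 26 mm hole in the far lug, an upright steel plate 50 mm wide, 12 mm thick (mould y = -73 to -85 mm), top at z = 146 mm. Axes as the mould's.
- pin: Loose steel retaining pin, 0.34 kg, lying in the trough with its tip in the saddle, short of the near lug: shank 20 mm in diameter and 92 mm long with a tapered tip, round head 40 mm in diameter and 14 mm thick. Origin: on its axis, at the underside of the head (where the shank begins). The shank points along its -y axis, the head occupies y = 0 to +14 mm. It may turn about its own axis.
- resin_block: Bystander: cast amber block 60 x 85 x 60 mm on the base board behind the fixed half; origin at the centre of its underside.
- short_pin: Bystander: thin short pin (12 mm shank, 70 mm tall) standing on its 32 mm head on the base board behind the fixed half, not for this mould; origin at the centre of its underside.
- jug: Bystander: white bottle 90 mm in diameter, 200 mm tall, standing on the table; origin at the centre of its underside.
- bucket: Bystander: grey bucket 144 mm in diameter, 130 mm tall, standing on the table; origin at the centre of its underside.
Mind the look-alikes: they are no part of the job. What is shaped like the pin but green or pink is not meant.

How it is judged:
On the way:
1. the sliding half is closed to within 5 mm of its stop (value of joint cheek below 0.005 m), for 0.2 s.
At the end, for the whole second after the job is handed in: The sliding half is closed (opening under 5 mm) and the pin rests in the lock through near lug, tongue and far lug: its origin within 5 mm of pin_home along each of the mould's axes, its axis within 0.1 rad of the mould's y axis, at rest (value of joint cheek below 0.005 m and y of pin in the frame of pin_home between -0.005 and 0.005 m and x of pin in the frame of pin_home between -0.005 and 0.005 m and z of pin in the frame of pin_home between -0.005 and 0.005 m and angle between the y axis of pin and the y axis of mould, either way round below 0.1 rad and linear speed of pin below 0.02 m/s); the robot touches nothing.
It fails at once if the jug, bucket, resin block or short pin is shoved more than 40 mm or knocked over (distance of any of resin_block, short_pin, jug, bucket from where it was at the start of the episode above 0.04 m or angle between any of jug, bucket, short_pin's own z axis and vertical above 0.5 rad).
It also fails if it takes over 42 s, if anything falls off the work surface, if the arm or the gripper's body presses on something with over 40 N, if the wrist force passes 120 N, or if a joint passes its speed limit or range.

## Working session

There is one attempt and no reset: what is moved stays moved. The work goes in short steps, Python scripts to look and compute and a tool call to move; the robot and the scene stay as the last step left them, time stands still between calls to the robot, and variables do not carry over. Pictures are saved under pics/ and viewed, at most 10 in all, crops included, and the job is handed in when it is done.

Besides the shell and the picture viewer there is one more tool, called as name([rows], argument=value, ...), one row to a line, values as JSON. step_arm: Moves the arm, as the interface text tells. Its arguments: {"type":"object","properties":{"commands":{"type":"array","items":{"type":"object","properties":{"fingers":{"type":"number"},"dx":{"type":"number"},"dy":{"type":"number"},"dz":{"type":"number"},"roll":{"type":"number"}}}},"squeeze":{"type":"number"}},"required":["commands"]}

```bash
mkdir -p pics; ls
python3 - <<'E'
from workcell import *
import cv2,numpy as np
ims=[]
for n in("scene","top"):
    p,d=read_camera(n); c=calibration(n)
    cv2.imwrite(f"pics/{n}0.png",p); np.savez(f"{n}0.npz",p=p,d=d,K=c["intrinsics"],T=c["world_to_cam"]); print(n,c,(d==0).mean())
print(read_state())
E
```

```text
pics
scene {'intrinsics': array([[519.81531936,   0.        , 278.92901626],
       [  0.        , 519.81531936, 204.84664753],
       [  0.        ,   0.        ,   1.        ]]), 'world_to_cam': array([[-0.81193788,  0.58374046,  0.00198811,  0.41444814],
       [-0.42465303, -0.59298956,  0.68412951,  0.16261939],
       [ 0.400533  ,  0.5546264 ,  0.72935784, -1.33928583],
       [ 0.        ,  0.        ,  0.        ,  1.        ]])} 0.003745748299319728
top {'intrinsics': array([[493.1061299 ,   0.        , 285.79033288],
       [  0.        , 493.1061299 , 212.08577032],
       [  0.        ,   0.        ,   1.        ]]), 'world_to_cam': array([[-0.02381193, -0.99938678,  0.02567193,  0.0084867 ],
       [ 0.99814467, -0.02232724,  0.05664555, -0.54715844],
       [-0.05603763,  0.02697314,  0.99806424, -1.20436712],
       [ 0.        ,  0.        ,  0.        ,  1.        ]])} 0.00405187074829932
{'time': 0.1, 'q': array([-1.15891665e+00,  2.64682130e-01,  1.60525249e+00, -1.00439824e-05,
        1.27366866e+00, -3.68812643e-02]), 'joint_vel': array([ 0.00037841, -0.00127121, -0.00453991,  0.00021197,  0.00140261,
       -0.0006042 ]), 'joint_torque': array([ 1.55991103e-06, -5.16705501e+01, -3.68591166e+01, -1.42461918e-04,
        6.26839406e-03, -3.12272000e-06]), 'tool_pos': array([ 0.29256517, -0.60749897,  0.19667553]), 'tcp_rot': array([-3.06091444e+00, -6.98577287e-01,  6.03151525e-04]), 'wrist_force': array([ 0.75935201, -0.32784454,  0.26249681]), 'torque': array([-0.05390521, -0.01184849, -0.00943185]), 'grip_force': 0.0, 'width': 1.0007946002782793}
```

View pics/scene0.png

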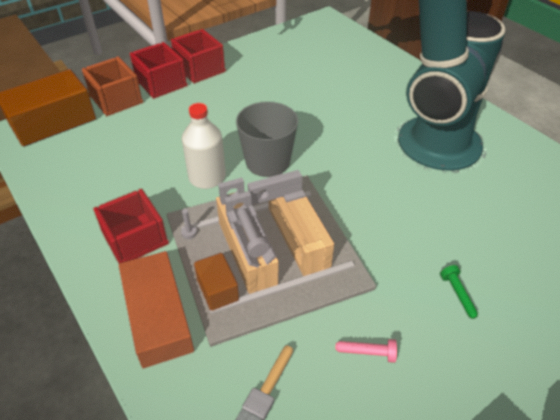

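View pics/top0.png

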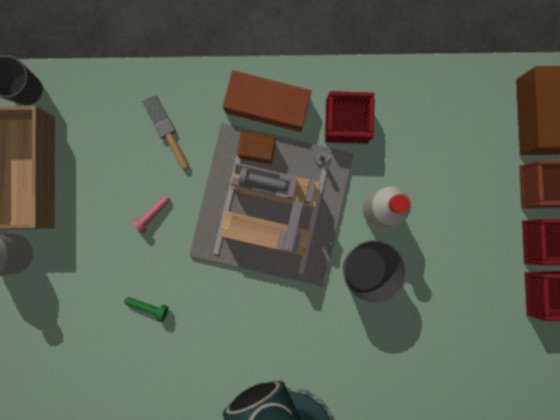

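Candidates for the pin (scene picture): grey steel pin in the trough (250,235); thin short pin standing (190,225); green pin (458,290); pink pin (368,348). By the description I want the grey one in the trough, which is at about (265,181) in the top view. The mould's +x points up in the top picture and +y points left. Next I measure and check that choice with a crop.

```bash
cat > h.py <<'E'
import numpy as np,cv2
def cloud(f):
    z=np.load(f); d=z["d"]; K=z["K"]; T=z["T"]
    v,u=np.mgrid[:d.shape[0],:d.shape[1]]
    P=np.stack([(u-K[0,2])/K[0,0]*d,-(v-K[1,2])/K[1,1]*d,-d],-1)
    W=(P-T[:3,3])@T[:3,:3]; W[d==0]=np.nan
    return W,z["p"]
E
python3 - <<'E'
from h import *
W,p=cloud("top0.npz")
reg=np.zeros(W.shape[:2],bool); reg[110:300,180:365]=1
z=W[...,2]
print("table z",np.nanmedian(z[300:330,200:260]))
print("board z",[np.round(W[v,u],3) for u,v in((215,200),(250,270),(310,275))])
# board corners: rays of picked edges on z=.015
b=reg&(z>0.008)&(z<0.022)
b=cv2.morphologyEx(b.astype(np.uint8),cv2.MORPH_OPEN,np.ones((3,3)))
n,l,s,c=cv2.connectedComponentsWithStats(b)
print(s[1:][s[1:,4]>200])
pts=W[b>0][:,:2].astype(np.float32); print("board rect",cv2.minAreaRect(pts), cv2.boxPoints(cv2.minAreaRect(pts)))
t=reg&(abs(z-.095)<.006)
n,l,s,c=cv2.connectedComponentsWithStats(cv2.morphologyEx(t.astype(np.uint8),cv2.MORPH_OPEN,np.ones((3,3))))
for i in range(1,n):
    if s[i,4]>150: print("top comp",s[i],c[i],cv2.minAreaRect(W[l==i][:,:2].astype(np.float32)),np.median(W[l==i][:,2]))
cv2.imwrite("pics/crop1.png",cv2.resize(p[110:300,180:365],None,fx=3.1,fy=3.1,interpolation=cv2.INTER_CUBIC))
E
```

```text
table z -0.0009919514471147092
board z [array([0.581, 0.17 , 0.017]), array([0.407, 0.087, 0.014]), array([ 0.391, -0.06 ,  0.013])]
[[  333   110    32    23   544]
 [  190   124   163   163 10718]
 [  227   192    65    33  1307]]
board rect ((0.6314542293548584, 0.04786179959774017), (0.43391934037208557, 0.45507729053497314), 75.60688781738281) [[ 0.35712695 -0.10572809]
 [ 0.7979207  -0.21884823]
 [ 0.9057815   0.20145169]
 [ 0.46498775  0.31457183]]
top comp [292 178  17  25 294] [300.0170068  189.79591837] ((0.5941522121429443, -0.03627599775791168), (0.02902873232960701, 0.05559014901518822), 75.96651458740234) 0.0942994381201373
top comp [ 220  212   67   37 1524] [251.27427822 230.10629921] ((0.5015413165092468, 0.07461502403020859), (0.14825795590877533, 0.05986227095127106), 75.72136688232422) 0.09423208304314629
top comp [296 228  13  27 216] [301.87962963 239.90277778] ((0.4751504063606262, -0.03792927414178848), (0.027880487963557243, 0.060014281421899796), 88.60026550292969) 0.09434094362243571
```

View pics/crop1.png

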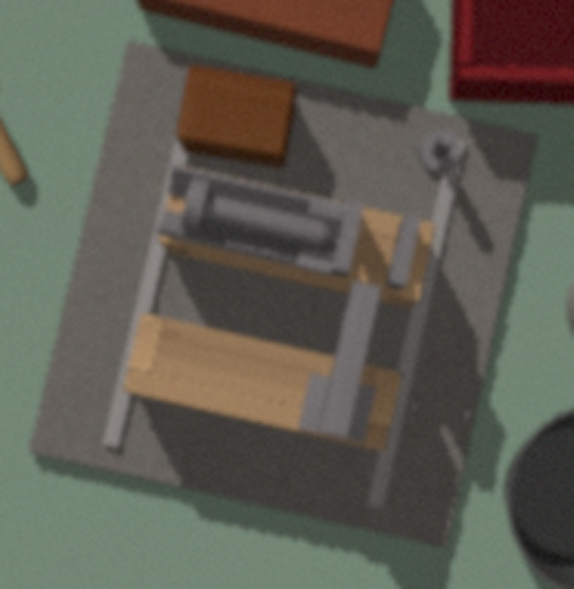

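The crop shows the grey pin lying in the trough, head at crop (195,205), tip at (335,235) just short of the near lug. The tongue is on the open cheek, around (350,340). This confirms the choice. Now the mould pose.

```bash
cat > frame.py <<'E'
from h import *
W,p=cloud("top0.npz"); z=W[...,2]
reg=np.zeros(z.shape,bool); reg[110:300,180:365]=1
b=cv2.morphologyEx((reg&(z>0.008)&(z<0.022)).astype(np.uint8),cv2.MORPH_OPEN,np.ones((3,3)))
n,l,s,c=cv2.connectedComponentsWithStats(b); i=1+s[1:,4].argmax()
r=cv2.minAreaRect(W[l==i][:,:2].astype(np.float32))
E
python3 - <<'E'
from frame import *
from scipy.optimize import least_squares
print(r)
z0=np.load("top0.npz");K=z0["K"];T=z0["T"];C=-T[:3,:3].T@T[:3,3]
def ray(u,v,h):
    d=T[:3,:3].T@np.array([(u-K[0,2])/K[0,0],-(v-K[1,2])/K[1,1],-1]);return C+d*(h-C[2])/d[2]
cr=[ray(180+(a)/3.1,110+b/3.1,.015) for a,b in((130,43),(538,133),(447,545),(33,455))]
print(np.round(cr,4)); m=np.mean(cr,0); 
yaws=[np.arctan2(*(cr[0]-cr[3])[1::-1]),np.arctan2(*(cr[1]-cr[2])[1::-1]),np.arctan2(-(cr[0]-cr[1])[0],(cr[0]-cr[1])[1]),np.arctan2(-(cr[3]-cr[2])[0],(cr[3]-cr[2])[1])]
print(m,yaws)
for yaw,o in((np.mean(yaws),m[:2]),):
    R=np.array([[np.cos(yaw),-np.sin(yaw)],[np.sin(yaw),np.cos(yaw)]])
    for f in("top0.npz","scene0.npz"):
        Wc,_=cloud(f)
        M=np.concatenate([(Wc[...,:2]-o)@R,Wc[...,2:]],-1).reshape(-1,3)
        s=M[(abs(M[:,:2])<.17).all(1)]
        def rng(a,q=(1,99)): return len(a),np.round(np.percentile(a,q,axis=0),4).tolist() if len(a) else 0
        print(f,"top95 cheek",rng(s[(abs(s[:,2]-.095)<.004)&(s[:,0]<0)]))
        print("top95 fixed",rng(s[(abs(s[:,2]-.095)<.004)&(s[:,0]>0)]))
        print("head",rng(s[(s[:,2]>.126)&(s[:,0]>0)&(s[:,1]>-.0)]))
        print("lugs",rng(s[(s[:,2]>.138)&(s[:,0]>0)&(s[:,1]<-.0)]))
        print("tongue",rng(s[(s[:,2]>.132)&(s[:,0]<-.0)]))
E
```

```text
((0.5680145025253296, 0.031009480357170105), (0.34055987000465393, 0.3405649960041046), 75.61746978759766)
[[ 0.7709  0.1497  0.015 ]
 [ 0.6916 -0.1771  0.015 ]
 [ 0.3636 -0.0943  0.015 ]
 [ 0.4428  0.2315  0.015 ]]
[0.56723492 0.02746581 0.015     ] [np.float64(-0.24451252662311185), np.float64(-0.24746858416814166), np.float64(-0.23789966894353567), np.float64(-0.2384406380131647)]
top0.npz top95 cheek (1671, [[-0.1047, -0.0941, 0.0912], [-0.0458, 0.1018, 0.0987]])
top95 fixed (596, [[0.0094, -0.0961, 0.0911], [0.0694, 0.1015, 0.0987]])
head (322, [[0.0223, 0.0012, 0.1261], [0.0565, 0.0851, 0.1423]])
lugs (287, [[0.001, -0.0815, 0.1392], [0.0636, -0.0282, 0.1497]])
tongue (415, [[-0.0996, -0.064, 0.1365], [-0.0011, -0.0442, 0.1471]])
scene0.npz top95 cheek (1691, [[-0.1016, -0.0418, 0.0915], [-0.0425, 0.1045, 0.0985]])
top95 fixed (510, [[0.0139, -0.0946, 0.0913], [0.0723, 0.1042, 0.0987]])
head (436, [[0.0257, 0.0009, 0.1262], [0.0609, 0.0875, 0.1429]])
lugs (439, [[0.0011, -0.0817, 0.1381], [0.0665, -0.0256, 0.1488]])
tongue (523, [[-0.0973, -0.0647, 0.1327], [-0.0008, -0.0417, 0.1461]])
```

The mould origin is at about (0.568, 0.031), yaw −14.2°, with the opening about 55 mm. I'll turn the tool to the mould's axes, shut the fingers and go over to the cheek's outer side.

step_arm([
  {"fingers": 1,"dx": 0.03,"dy": -0.04,"dz": -0.04,"roll": 10},
  {"fingers": 1,"dx": 0.06,"dy": -0.085,"dz": -0.05,"roll": 20},
  {"fingers": 1,"dx": 0.09,"dy": -0.13,"dz": -0.05,"roll": 30},
  {"fingers": 1,"dx": 0.12,"dy": -0.17,"dz": -0.05,"roll": 40},
  {"fingers": 1,"dx": 0.15,"dy": -0.21,"dz": -0.05,"roll": 40},
  {"fingers": 1,"dx": 0.18,"dy": -0.255,"dz": -0.05,"roll": 40},
  {"fingers": 1,"dx": 0.21,"dy": -0.3,"dz": -0.05,"roll": 40},
  {"fingers": 1,"dx": 0.24,"dy": -0.34,"dz": -0.05,"roll": 40},
])

```text
time: 1.1
tool_pos: [0.3612, -0.1958, 0.2475]
tcp_rot: [-3.117, 0.391, 0.0]
wrist_force: [1.5, -0.2, 1.1]
width: 0.003
grip_force: 0.0
```

```bash
cat > tm.py <<'E'
from workcell import *
import numpy as np
from scipy.spatial.transform import Rotation as Ro
a=np.radians(-14.2); o=np.array([.568,.0305])
R=np.array([[np.cos(a),-np.sin(a)],[np.sin(a),np.cos(a)]])
def show():
    s=read_state(); X=Ro.from_rotvec(s["tcp_rot"]).as_matrix()
    print("t",s["time"],"mould xy",((s["tool_pos"][:2]-o)@R).round(4),"z",s["tool_pos"][2].round(4),"toolx yaw",np.degrees(np.arctan2(X[1,0],X[0,0])).round(2),"tilt",X[:2,2].round(3),"F",s["wrist_force"].round(1),"w",round(s["width"],3))
if __name__=="__main__": show()
E
python3 tm.py
```

```text
t 1.1 mould xy [-0.145  -0.2701] z 0.2475 toolx yaw -14.31 tilt [-0.  0.] F [ 1.5 -0.2  1.1] w 0.003
```

step_arm([
  {"fingers": 1,"dx": -0.005,"dy": -0.05},
  {"fingers": 1,"dx": -0.01,"dy": -0.11},
  {"fingers": 1,"dx": -0.015,"dy": -0.17},
  {"fingers": 1,"dx": -0.02,"dy": -0.23},
  {"fingers": 1,"dx": -0.02,"dy": -0.28},
  {"fingers": 1,"dx": -0.02,"dy": -0.3},
  {"fingers": 1,"dx": -0.02,"dy": -0.3},
])

```text
invalid input
```

```bash
python3 tm.py
```

```text
t 1.1 mould xy [-0.145  -0.2701] z 0.2475 toolx yaw -14.31 tilt [-0.  0.] F [ 1.5 -0.2  1.1] w 0.003
```

step_arm([
  {"fingers": 1,"dz": 0.05},
  {"fingers": 1,"dz": 0.1},
  {"fingers": 1,"dz": 0.15},
  {"fingers": 1,"dz": 0.185},
  {"fingers": 1,"dz": 0.19},
])

```text
invalid input
```

```bash
python3 tm.py
```

```text
t 1.1 mould xy [-0.145  -0.2701] z 0.2475 toolx yaw -14.31 tilt [-0.  0.] F [ 1.5 -0.2  1.1] w 0.003
```

The rows need every field, so both calls were refused and nothing moved. I'll send moves one at a time from here.

step_arm([
  {"fingers": 1,"dx": -0.005,"dy": -0.05,"dz": 0,"roll": 0},
  {"fingers": 1,"dx": -0.01,"dy": -0.11,"dz": 0,"roll": 0},
  {"fingers": 1,"dx": -0.015,"dy": -0.17,"dz": 0,"roll": 0},
  {"fingers": 1,"dx": -0.02,"dy": -0.23,"dz": 0,"roll": 0},
  {"fingers": 1,"dx": -0.02,"dy": -0.28,"dz": 0,"roll": 0},
  {"fingers": 1,"dx": -0.02,"dy": -0.3,"dz": 0,"roll": 0},
  {"fingers": 1,"dx": -0.02,"dy": -0.3,"dz": 0,"roll": 0},
])

```text
time: 1.98
tool_pos: [0.4159, 0.0991, 0.2473]
tcp_rot: [3.117, -0.386, -0.002]
wrist_force: [0.1, 0.1, 0.1]
width: -0.002
grip_force: 0.0
```

```bash
python3 tm.py
```

```text
t 1.975 mould xy [-0.1643  0.0292] z 0.2473 toolx yaw -14.1 tilt [-0.001 -0.   ] F [0.1 0.1 0.1] w -0.002
```

step_arm([
  {"fingers": 1,"dx": 0,"dy": 0,"dz": 0.05,"roll": 0},
  {"fingers": 1,"dx": 0,"dy": 0,"dz": 0.1,"roll": 0},
  {"fingers": 1,"dx": 0,"dy": 0,"dz": 0.15,"roll": 0},
  {"fingers": 1,"dx": 0,"dy": 0,"dz": 0.185,"roll": 0},
  {"fingers": 1,"dx": 0.01,"dy": 0,"dz": 0.19,"roll": 0},
  {"fingers": 1,"dx": 0.03,"dy": 0,"dz": 0.19,"roll": 0},
])

```text
time: 2.72
tool_pos: [0.4465, 0.0898, 0.0586]
tcp_rot: [3.117, -0.391, 0.001]
wrist_force: [1.4, 0.1, 0.7]
width: 0.0
grip_force: 0.0
```

step_arm([
  {"fingers": 1,"dx": 0.01,"dy": 0,"dz": 0,"roll": 0},
  {"fingers": 1,"dx": 0.02,"dy": 0,"dz": 0,"roll": 0},
  {"fingers": 1,"dx": 0.03,"dy": 0,"dz": 0,"roll": 0},
  {"fingers": 1,"dx": 0.04,"dy": 0,"dz": 0,"roll": 0},
  {"fingers": 1,"dx": 0.05,"dy": 0,"dz": 0,"roll": 0},
  {"fingers": 1,"dx": 0.058,"dy": 0,"dz": 0,"roll": 0},
  {"fingers": 1,"dx": 0.063,"dy": 0,"dz": 0,"roll": 0},
  {"fingers": 1,"dx": 0.065,"dy": 0,"dz": 0,"roll": 0},
])

```text
time: 3.72
tool_pos: [0.5096, 0.0747, 0.0596]
tcp_rot: [-3.117, 0.391, -0.002]
wrist_force: [-3.0, 2.1, 6.7]
width: -0.002
grip_force: 3.4
```

```bash
python3 tm.py
```

```text
t 3.725 mould xy [-0.0675  0.0285] z 0.0596 toolx yaw -14.29 tilt [0.001 0.   ] F [-3.   2.1  6.7] w -0.002
```

step_arm([
  {"fingers": 1,"dx": 0.003,"dy": 0,"dz": 0,"roll": 0},
  {"fingers": 1,"dx": 0.005,"dy": 0,"dz": 0,"roll": 0},
  {"fingers": 1,"dx": 0.007,"dy": 0,"dz": 0,"roll": 0},
  {"fingers": 1,"dx": 0.007,"dy": 0,"dz": 0,"roll": 0},
])

```text
time: 4.22
tool_pos: [0.5164, 0.073, 0.0596]
tcp_rot: [-3.117, 0.39, -0.003]
wrist_force: [-2.4, 1.0, 5.0]
width: -0.002
grip_force: 2.7
```

```bash
python3 tm.py
```

```text
t 4.225 mould xy [-0.0605  0.0285] z 0.0596 toolx yaw -14.28 tilt [0.002 0.   ] F [-2.4  1.   5. ] w -0.002
```

step_arm([
  {"fingers": 1,"dx": 0.002,"dy": 0,"dz": 0,"roll": 0},
  {"fingers": 1,"dx": 0.004,"dy": 0,"dz": 0,"roll": 0},
  {"fingers": 1,"dx": 0.005,"dy": 0,"dz": 0,"roll": 0},
  {"fingers": 1,"dx": 0.005,"dy": 0,"dz": 0,"roll": 0},
])

```text
time: 4.72
tool_pos: [0.5176, 0.0726, 0.0594]
tcp_rot: [-3.116, 0.391, 0.009]
wrist_force: [-12.9, 3.4, 13.5]
width: -0.003
grip_force: 9.2
```

```bash
python3 tm.py
```

```text
t 4.725 mould xy [-0.0592  0.0285] z 0.0594 toolx yaw -14.3 tilt [-0.006  0.002] F [-12.9   3.4  13.5] w -0.003
```

The cheek is against its stop: the force is rising and motion has ceased. I'll back off and lift, then check the closure and the pin's position.

step_arm([
  {"fingers": 1,"dx": -0.04,"dy": 0,"dz": 0,"roll": 0},
  {"fingers": 1,"dx": -0.04,"dy": 0,"dz": -0.05,"roll": 0},
  {"fingers": 1,"dx": -0.04,"dy": 0,"dz": -0.11,"roll": 0},
  {"fingers": 1,"dx": -0.04,"dy": -0.03,"dz": -0.16,"roll": 0},
  {"fingers": 1,"dx": -0.02,"dy": -0.08,"dz": -0.16,"roll": 0},
  {"fingers": 1,"dx": 0.0,"dy": -0.12,"dz": -0.16,"roll": 0},
  {"fingers": 1,"dx": 0.04,"dy": -0.16,"dz": -0.16,"roll": 0},
  {"fingers": 1,"dx": 0.1,"dy": -0.16,"dz": -0.16,"roll": 0},
])

```text
time: 5.72
tool_pos: [0.6578, 0.2056, 0.2189]
tcp_rot: [-3.116, 0.383, -0.002]
wrist_force: [0.7, -0.1, 0.2]
width: -0.0
grip_force: 0.0
```

```bash
cat > look.py <<'E'
import sys; k=sys.argv[1]
from tm import *; import cv2
from h import cloud
show()
for n in("scene","top"):
    p,d=read_camera(n); c=calibration(n); np.savez(f"{n}{k}.npz",p=p,d=d,K=c["intrinsics"],T=c["world_to_cam"])
    cv2.imwrite(f"pics/{n}{k}.png",p)
    W,_=cloud(f"{n}{k}.npz"); M=np.concatenate([(W[...,:2]-o)@R,W[...,2:]],-1).reshape(-1,3)
    q=lambda s:(len(s),np.percentile(s,(2,98),axis=0).round(4).tolist() if len(s) else 0)
    b=M[(abs(M[:,:2])<.17).all(1)&(M[:,2]<.155)]
    print(n,"cheek top",q(b[(abs(b[:,2]-.095)<.004)&(b[:,0]<.005)]))
    print(" pin z>.125",q(b[(b[:,2]>.122)&(b[:,0]>.01)&(b[:,0]<.07)&(b[:,1]>-.028)]))
    print(" head z>.134",q(b[(b[:,2]>.134)&(b[:,0]>.01)&(b[:,0]<.07)&(b[:,1]>-.02)]))
E
python3 look.py 1
```

```text
t 5.725 mould xy [0.0441 0.1918] z 0.2189 toolx yaw -14.01 tilt [0.002 0.002] F [ 0.7 -0.1  0.2] w -0.0
scene cheek top (436, [[-0.046, -0.0451, 0.0916], [0.0048, 0.1011, 0.0982]])
 pin z>.125 (566, [[0.0253, -0.0162, 0.1226], [0.0598, 0.0842, 0.1419]])
 head z>.134 (122, [[0.028, 0.0683, 0.1342], [0.0562, 0.0839, 0.1424]])
top cheek top (1538, [[-0.0495, -0.0958, 0.0913], [0.004, 0.0967, 0.0986]])
 pin z>.125 (448, [[0.0228, -0.0193, 0.1229], [0.0538, 0.0812, 0.1412]])
 head z>.134 (83, [[0.0249, 0.0447, 0.1345], [0.0532, 0.082, 0.1423]])
```

The cheek is closed (outer face at −0.0495). The head's back is at y≈0.083, centred at x≈0.040. I'll descend behind the head.

step_arm([
  {"fingers": 1,"dx": -0.004,"dy": 0.03,"dz": 0.03,"roll": 0},
  {"fingers": 1,"dx": -0.004,"dy": 0.06,"dz": 0.06,"roll": 0},
  {"fingers": 1,"dx": -0.004,"dy": 0.062,"dz": 0.09,"roll": 0},
  {"fingers": 1,"dx": -0.004,"dy": 0.062,"dz": 0.098,"roll": 0},
  {"fingers": 1,"dx": -0.004,"dy": 0.062,"dz": 0.098,"roll": 0},
])

```text
time: 6.45
tool_pos: [0.6372, 0.143, 0.1201]
tcp_rot: [-3.117, 0.39, 0.0]
wrist_force: [0.2, 0.3, 0.8]
width: -0.002
grip_force: 0.0
```

```bash
python3 tm.py
```

```text
t 6.45 mould xy [0.0394 0.1261] z 0.1201 toolx yaw -14.28 tilt [-0.  0.] F [0.2 0.3 0.8] w -0.002
```

step_arm([
  {"fingers": 1,"dx": 0,"dy": 0.015,"dz": 0,"roll": 0},
  {"fingers": 1,"dx": 0,"dy": 0.025,"dz": 0,"roll": 0},
  {"fingers": 1,"dx": 0,"dy": 0.032,"dz": 0,"roll": 0},
  {"fingers": 1,"dx": 0,"dy": 0.037,"dz": 0,"roll": 0},
  {"fingers": 1,"dx": 0,"dy": 0.042,"dz": 0,"roll": 0},
  {"fingers": 1,"dx": 0,"dy": 0.047,"dz": 0,"roll": 0},
  {"fingers": 1,"dx": 0,"dy": 0.05,"dz": 0,"roll": 0},
])

```text
time: 7.32
tool_pos: [0.6247, 0.0941, 0.1198]
tcp_rot: [3.117, -0.391, -0.0]
wrist_force: [-0.5, 0.1, -0.1]
width: -0.004
grip_force: 0.0
```

```bash
python3 look.py 2
```

```text
t 7.325 mould xy [0.0393 0.0756] z 0.1198 toolx yaw -14.29 tilt [-0. -0.] F [-0.5  0.1 -0.1] w -0.004
scene cheek top (1237, [[-0.0466, -0.031, 0.0922], [0.0037, 0.1003, 0.098]])
 pin z>.125 (462, [[0.0256, -0.0174, 0.1226], [0.06, 0.0844, 0.1418]])
 head z>.134 (123, [[0.0279, 0.0693, 0.1341], [0.0563, 0.0848, 0.1427]])
top cheek top (1200, [[-0.0496, -0.0969, 0.0913], [0.0039, 0.0977, 0.0986]])
 pin z>.125 (134, [[0.0265, -0.0227, 0.1224], [0.0488, 0.0555, 0.1327]])
 head z>.134 (1, [[0.0418, -0.0101, 0.1341], [0.0418, -0.0101, 0.1341]])
```

```bash
python3 -c "
import cv2
p=cv2.imread('pics/scene2.png');cv2.imwrite('pics/c2.png',cv2.resize(p[120:320,150:370],None,fx=3,fy=3,interpolation=cv2.INTER_CUBIC))"
```

```text
(no output)
```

View pics/c2.png

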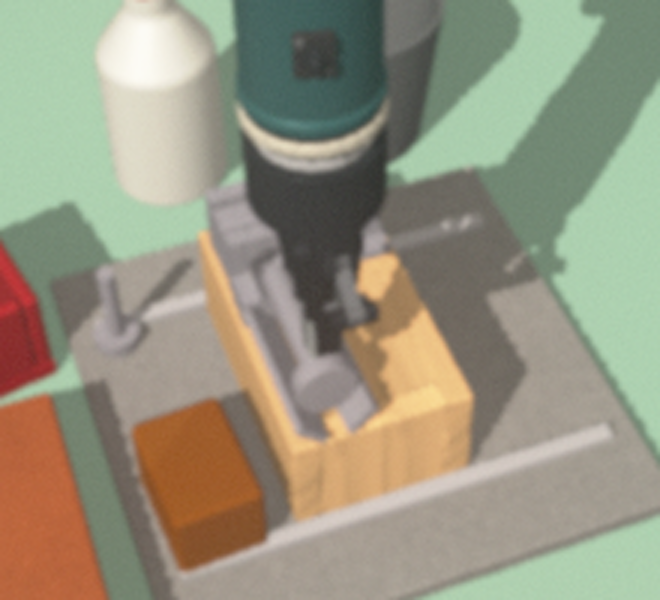

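Run:
```python
from tm import *
from h import cloud
for n,pts in(("scene",[(256,232),(253,225),(267,222),(270,225),(258,247),(256,240),(245,215)]),("top",[])):
    W,_=cloud(n+"2.npz")
    for u,v in pts: print(u,v,((W[v,u,:2]-o)@R).round(4),W[v,u,2].round(4))
z=np.load("scene2.npz");K=z["K"];T=z["T"]
for m in((.0393,.0756,.12),(.0393,.0756,.139),(.04,.083,.121),(.04,.083,.141),(.04,.1,.115)):
    w=np.r_[o+R@np.array(m[:2]),m[2]]; c=T[:3,:3]@w+T[:3,3]
    print(m,K[0,2]-K[0,0]*c[0]/c[2],K[1,2]+K[1,1]*c[1]/c[2])
```

```text
256 232 [0.0467 0.0885] 0.1788
253 225 [0.0516 0.089 ] 0.1998
267 222 [0.0412 0.1307] 0.2474
270 225 [nan nan] nan
258 247 [0.0424 0.0829] 0.129
256 240 [0.0437 0.0771] 0.1428
245 215 [0.0394 0.0022] 0.1306
(0.0393, 0.0756, 0.12) 258.38130701957357 246.6637768056362
(0.0393, 0.0756, 0.139) 258.09791691183574 240.06053987008212
(0.04, 0.083, 0.121) 259.39628857302597 249.40598732008505
(0.04, 0.083, 0.141) 259.1118819297956 242.45082572295843
(0.04, 0.1, 0.115) 262.71307989546364 258.3902802956193
```

```bash
python3 look.py 3
python3 - <<'E'
from tm import *
from h import cloud
import cv2
W,p=cloud("scene3.npz")
for v in range(170,262,4): print(v,[(((W[v,u,:2]-o)@R).round(3).tolist(),W[v,u,2].round(3),p[v,u].tolist()) for u in (257,)])
p,d=read_camera("wrist"); cv2.imwrite("pics/w3.png",p)
E
```

```text
t 7.425 mould xy [0.0394 0.0756] z 0.1198 toolx yaw -14.3 tilt [-0. -0.] F [-0.1 -0.5  0.2] w -0.0
scene cheek top (1237, [[-0.0466, -0.0297, 0.0922], [0.0038, 0.1005, 0.0981]])
 pin z>.125 (461, [[0.0256, -0.0165, 0.1226], [0.0602, 0.0841, 0.1421]])
 head z>.134 (113, [[0.0288, 0.0693, 0.1345], [0.0566, 0.0843, 0.1433]])
top cheek top (1199, [[-0.0496, -0.097, 0.0913], [0.0039, 0.0975, 0.0986]])
 pin z>.125 (129, [[0.0256, -0.0227, 0.1224], [0.048, 0.0555, 0.1329]])
 head z>.134 (1, [[0.0359, -0.0045, 0.1341], [0.0359, -0.0045, 0.1341]])
170 [([0.048, 0.112], np.float64(0.345), [171, 196, 208])]
174 [([0.046, 0.106], np.float64(0.332), [168, 175, 181])]
178 [([0.048, 0.111], np.float64(0.328), [75, 79, 78])]
182 [([0.049, 0.112], np.float64(0.322), [59, 63, 63])]
186 [([0.049, 0.11], np.float64(0.311), [60, 62, 64])]
190 [([0.049, 0.111], np.float64(0.304), [58, 61, 63])]
194 [([0.05, 0.113], np.float64(0.297), [60, 63, 64])]
198 [([0.05, 0.111], np.float64(0.286), [63, 64, 66])]
202 [([0.05, 0.111], np.float64(0.277), [60, 64, 66])]
206 [([0.05, 0.112], np.float64(0.269), [61, 64, 67])]
210 [([0.052, 0.115], np.float64(0.264), [58, 61, 65])]
214 [([0.05, 0.107], np.float64(0.246), [57, 61, 65])]
218 [([0.044, 0.09], np.float64(0.216), [55, 59, 64])]
222 [([0.045, 0.093], np.float64(0.209), [68, 73, 78])]
226 [([0.053, 0.114], np.float64(0.225), [57, 62, 68])]
230 [([0.053, 0.114], np.float64(0.215), [58, 61, 69])]
234 [([0.045, 0.089], np.float64(0.174), [59, 64, 71])]
238 [([0.039, 0.07], np.float64(0.138), [108, 109, 118])]
242 [([0.044, 0.082], np.float64(0.142), [167, 167, 177])]
246 [([0.044, 0.083], np.float64(0.133), [140, 141, 150])]
250 [([0.045, 0.084], np.float64(0.123), [139, 141, 149])]
254 [([0.045, 0.083], np.float64(0.109), [132, 134, 144])]
258 [([0.044, 0.08], np.float64(0.094), [103, 128, 155])]
```

View pics/w3.png

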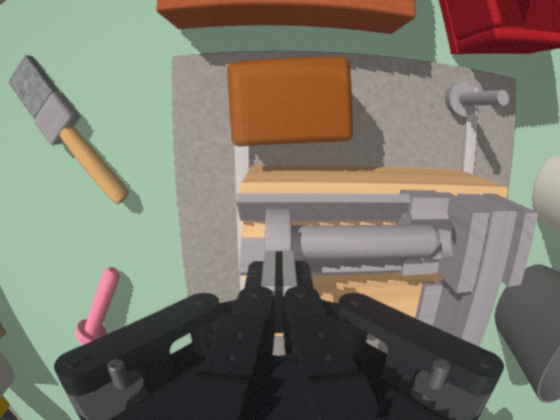

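Run:
```python
from tm import *
show(); c=calibration("wrist"); print(c); p,d=read_camera("wrist")
K=c["intrinsics"];T=c["world_to_cam"]
def proj(w):
    q=T[:3,:3]@w+T[:3,3]; x,y,z=q[0],-q[1],-q[2]; th=np.arctan2(np.hypot(x,y),z); f=th/np.hypot(x,y)
    return (K[0,2]+K[0,0]*f*x,K[1,2]+K[1,1]*f*y,z)
def unproj(u,v):
    a=np.array([(u-K[0,2])/K[0,0],(v-K[1,2])/K[1,1]]); th=np.hypot(*a); t=a/th*np.tan(th)
    z=d[v,u]; w=T[:3,:3].T@(np.array([t[0]*z,-t[1]*z,-z])-T[:3,3]); return np.r_[(w[:2]-o)@R,w[2]].round(4)
for m in((.0394,.0756,.12),(.04,.076,.141),(.04,.069,.131),(.04,-.037,.146)): print(m,np.round(proj(np.r_[o+R@np.array(m[:2]),m[2]]),3))
for u,v in((280,245),(280,254),(270,254),(290,254),(275,262),(275,275),(275,225),(275,235),(290,270),(350,240),(350,205),(275,215)): print(u,v,unproj(u,v),d[v,u],p[v,u])
```

```text
t 7.575 mould xy [0.0394 0.076 ] z 0.1199 toolx yaw -14.28 tilt [0. 0.] F [-0.1  0.2  0.2] w 0.0
{'intrinsics': array([[325.1922621 ,   0.        , 278.52136193],
       [  0.        , 325.1922621 , 209.84568001],
       [  0.        ,   0.        ,   1.        ]]), 'world_to_cam': array([[-0.24721404, -0.96895641,  0.00294885,  0.24532135],
       [ 0.93070699, -0.23829977, -0.27748464, -0.54533959],
       [ 0.26957323, -0.06585359,  0.96072555, -0.46615409],
       [ 0.        ,  0.        ,  0.        ,  1.        ]])}
(0.0394, 0.0756, 0.12) [2.78568e+02 2.43539e+02 1.89000e-01]
(0.04, 0.076, 0.141) [2.77923e+02 2.57549e+02 1.68000e-01]
(0.04, 0.069, 0.131) [2.90623e+02 2.49966e+02 1.78000e-01]
(0.04, -0.037, 0.146) [4.73377e+02 2.54711e+02 1.64000e-01]
280 245 [0.0467 0.0749 0.1401] 0.16731456 [174 173 180]
280 254 [0.0513 0.0751 0.1619] 0.14513226 [48 47 52]
270 254 [0.0512 0.0796 0.1617] 0.14528635 [135 138 138]
290 254 [0.0509 0.0705 0.1611] 0.14593121 [137 141 140]
275 262 [0.0509 0.0773 0.1695] 0.13792308 [86 87 89]
275 275 [0.0513 0.0772 0.1823] 0.12550683 [75 78 79]
275 225 [0.0552 0.0775 0.1328] 0.1720093 [166 165 174]
275 235 [0.0511 0.0775 0.137 ] 0.16912207 [171 169 177]
290 270 [0.051  0.0711 0.1774] 0.13027157 [131 135 135]
350 240 [0.0451 0.0358 0.1299] 0.17764576 [170 167 174]
350 205 [0.0603 0.0329 0.1117] 0.19094378 [103 103 111]
275 215 [0.0592 0.0775 0.128 ] 0.17545572 [142 141 148]
```

The wrist picture shows the shut fingertips at about (280,252), over the head at (275,230). Its depth puts the real tips at z≈0.157, some 37 mm above the reported TCP, so they passed over the head without touching. I'll go back behind the head and measure the tip properly.

step_arm([
  {"fingers": 1,"dx": 0,"dy": -0.025,"dz": 0,"roll": 0},
  {"fingers": 1,"dx": 0,"dy": -0.05,"dz": 0,"roll": 0},
  {"fingers": 1,"dx": 0,"dy": -0.055,"dz": 0,"roll": 0},
  {"fingers": 1,"dx": 0,"dy": -0.055,"dz": 0,"roll": 0},
])

```text
time: 8.12
tool_pos: [0.6383, 0.1487, 0.1197]
tcp_rot: [3.117, -0.388, -0.0]
wrist_force: [-0.2, 0.5, 0.5]
width: -0.004
grip_force: 0.0
```

```bash
cat > tip.py <<'E'
from tm import *
show(); c=calibration("wrist"); p,d=read_camera("wrist"); K=c["intrinsics"];T=c["world_to_cam"]
v,u=np.mgrid[:420,:560]; a=np.stack([(u-K[0,2])/K[0,0],(v-K[1,2])/K[1,1]]); th=np.hypot(*a)+1e-9; t=a/th*np.tan(th)
W=(np.stack([t[0]*d,-t[1]*d,-d],-1)-T[:3,3])@T[:3,:3]
W=np.concatenate([(W[...,:2]-o)@R,W[...,2:]],-1)
W[d==0]=np.nan
if __name__=="__main__":
    for uu in(268,272,288,292): print(uu,[(r,*W[r,uu].round(3).tolist()) for r in range(236,266,3)])
E
python3 tip.py
```

```text
t 8.125 mould xy [0.0392 0.1318] z 0.1197 toolx yaw -14.18 tilt [-0. -0.] F [-0.2  0.5  0.5] w -0.004
268 [(236, 0.005, 0.141, 0.016), (239, 0.001, 0.141, 0.014), (242, -0.002, 0.141, 0.015), (245, -0.005, 0.141, 0.015), (248, -0.007, 0.141, 0.016), (251, 0.051, 0.136, 0.159), (254, 0.051, 0.136, 0.162), (257, 0.051, 0.136, 0.165), (260, 0.051, 0.136, 0.168), (263, 0.05, 0.136, 0.169)]
272 [(236, 0.004, 0.137, 0.014), (239, 0.001, 0.137, 0.015), (242, -0.002, 0.137, 0.015), (245, -0.005, 0.137, 0.015), (248, -0.007, 0.137, 0.016), (251, 0.051, 0.135, 0.158), (254, 0.051, 0.135, 0.161), (257, 0.051, 0.134, 0.165), (260, 0.051, 0.134, 0.167), (263, 0.051, 0.134, 0.171)]
288 [(236, 0.004, 0.122, 0.015), (239, 0.001, 0.122, 0.016), (242, -0.001, 0.122, 0.016), (245, -0.005, 0.122, 0.015), (248, -0.008, 0.122, 0.015), (251, 0.051, 0.127, 0.158), (254, 0.051, 0.127, 0.161), (257, 0.05, 0.127, 0.163), (260, 0.051, 0.128, 0.167), (263, 0.051, 0.128, 0.171)]
292 [(236, 0.004, 0.119, 0.014), (239, 0.001, 0.119, 0.013), (242, -0.002, 0.119, 0.015), (245, -0.005, 0.119, 0.015), (248, -0.007, 0.119, 0.016), (251, 0.051, 0.125, 0.158), (254, 0.051, 0.126, 0.161), (257, 0.051, 0.126, 0.165), (260, 0.051, 0.126, 0.168), (263, 0.051, 0.126, 0.17)]
```

The tips really end at z≈0.157, so I'll lower by 38 mm and push slowly.

step_arm([
  {"fingers": 1,"dx": 0.001,"dy": 0,"dz": 0.02,"roll": 0},
  {"fingers": 1,"dx": 0.001,"dy": 0,"dz": 0.038,"roll": 0},
  {"fingers": 1,"dx": 0.001,"dy": 0,"dz": 0.038,"roll": 0},
  {"fingers": 1,"dx": 0.001,"dy": 0.015,"dz": 0.038,"roll": 0},
  {"fingers": 1,"dx": 0.001,"dy": 0.025,"dz": 0.038,"roll": 0},
  {"fingers": 1,"dx": 0.001,"dy": 0.032,"dz": 0.038,"roll": 0},
  {"fingers": 1,"dx": 0.001,"dy": 0.037,"dz": 0.038,"roll": 0},
  {"fingers": 1,"dx": 0.001,"dy": 0.042,"dz": 0.038,"roll": 0},
])

```text
time: 9.18
tool_pos: [0.6297, 0.1073, 0.0827]
tcp_rot: [-3.116, 0.391, -0.003]
wrist_force: [2.0, 3.7, 1.8]
width: 0.001
grip_force: 2.0
```

step_arm([
  {"fingers": 1,"dx": 0,"dy": 0.005,"dz": 0,"roll": 0},
  {"fingers": 1,"dx": 0,"dy": 0.01,"dz": 0,"roll": 0},
])

```text
time: 9.43
tool_pos: [0.6272, 0.0976, 0.0826]
tcp_rot: [-3.116, 0.39, -0.002]
wrist_force: [1.1, 4.4, 4.1]
width: 0.003
grip_force: 2.7
```

```bash
python3 look.py 4
python3 - <<'E'
from tip import *
import cv2; cv2.imwrite("pics/w4.png",p)
E
```

```text
t 9.425 mould xy [0.041  0.0795] z 0.0826 toolx yaw -14.27 tilt [0.002 0.001] F [1.1 4.4 4.1] w 0.003
scene cheek top (1169, [[-0.0465, -0.0226, 0.0923], [0.0025, 0.1004, 0.0982]])
 pin z>.125 (244, [[0.0365, -0.0169, 0.1223], [0.0607, 0.0934, 0.1469]])
 head z>.134 (67, [[0.0369, 0.0537, 0.1341], [0.0563, 0.0936, 0.1526]])
top cheek top (1202, [[-0.0497, -0.097, 0.0913], [0.0041, 0.0973, 0.0984]])
 pin z>.125 (178, [[0.0211, -0.0268, 0.1225], [0.0483, 0.0611, 0.1372]])
 head z>.134 (11, [[0.0255, -0.011, 0.1343], [0.0378, 0.059, 0.139]])
t 9.525 mould xy [0.0409 0.0788] z 0.0825 toolx yaw -14.29 tilt [0.001 0.   ] F [1.2 3.2 3. ] w 0.002
```

View pics/w4.png

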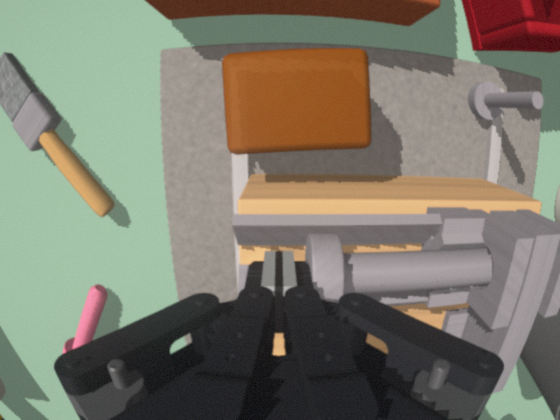

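The fingers at (280,260) now press on the back of the head at (325,265), and the shank tip has gone into the near lug. I'll continue.

step_arm([
  {"fingers": 1,"dx": 0,"dy": 0.004,"dz": 0,"roll": 0},
  {"fingers": 1,"dx": 0,"dy": 0.008,"dz": 0,"roll": 0},
  {"fingers": 1,"dx": 0,"dy": 0.012,"dz": 0,"roll": 0},
  {"fingers": 1,"dx": 0,"dy": 0.016,"dz": 0,"roll": 0},
])

```text
time: 10.07
tool_pos: [0.6232, 0.0821, 0.0824]
tcp_rot: [-3.116, 0.39, -0.002]
wrist_force: [1.1, 5.1, 3.9]
width: -0.0
grip_force: 2.8
```

step_arm([
  {"fingers": 1,"dx": 0,"dy": 0.004,"dz": 0,"roll": 0},
  {"fingers": 1,"dx": 0,"dy": 0.008,"dz": 0,"roll": 0},
  {"fingers": 1,"dx": 0,"dy": 0.012,"dz": 0,"roll": 0},
  {"fingers": 1,"dx": 0,"dy": 0.016,"dz": 0,"roll": 0},
])

```text
time: 10.58
tool_pos: [0.6192, 0.0667, 0.0824]
tcp_rot: [-3.116, 0.39, -0.002]
wrist_force: [1.8, 5.4, 3.6]
width: 0.0
grip_force: 2.8
```

```bash
python3 tm.py
```

```text
t 10.575 mould xy [0.0408 0.0476] z 0.0824 toolx yaw -14.28 tilt [0.001 0.001] F [1.8 5.4 3.6] w 0.0
```

step_arm([
  {"fingers": 1,"dx": 0,"dy": 0.004,"dz": 0,"roll": 0},
  {"fingers": 1,"dx": 0,"dy": 0.008,"dz": 0,"roll": 0},
  {"fingers": 1,"dx": 0,"dy": 0.012,"dz": 0,"roll": 0},
  {"fingers": 1,"dx": 0,"dy": 0.016,"dz": 0,"roll": 0},
  {"fingers": 1,"dx": 0,"dy": 0.019,"dz": 0,"roll": 0},
])

```text
time: 11.2
tool_pos: [0.6146, 0.0483, 0.0825]
tcp_rot: [-3.116, 0.39, -0.002]
wrist_force: [1.8, 6.5, 3.9]
width: 0.003
grip_force: 3.0
```

step_arm([
  {"fingers": 1,"dx": 0,"dy": 0.002,"dz": 0,"roll": 0},
  {"fingers": 1,"dx": 0,"dy": 0.004,"dz": 0,"roll": 0},
])

```text
time: 11.45
tool_pos: [0.6137, 0.0446, 0.0826]
tcp_rot: [-3.116, 0.39, -0.002]
wrist_force: [1.4, 6.4, 4.4]
width: 0.002
grip_force: 3.1
```

```bash
python3 tm.py
```

```text
t 11.45 mould xy [0.0408 0.0248] z 0.0826 toolx yaw -14.28 tilt [0.002 0.001] F [1.4 6.4 4.4] w 0.002
```

step_arm([
  {"fingers": 1,"dx": 0,"dy": 0.002,"dz": 0,"roll": 0},
  {"fingers": 1,"dx": 0,"dy": 0.003,"dz": 0,"roll": 0},
])

```text
time: 11.7
tool_pos: [0.6132, 0.0428, 0.0827]
tcp_rot: [-3.114, 0.391, -0.003]
wrist_force: [1.9, 10.7, 3.6]
width: 0.004
grip_force: 5.5
```

step_arm([
  {"fingers": 1,"dx": 0,"dy": 0.002,"dz": 0,"roll": 0},
  {"fingers": 1,"dx": 0,"dy": 0.003,"dz": 0,"roll": 0},
])

```text
time: 11.95
tool_pos: [0.6133, 0.0426, 0.0831]
tcp_rot: [-3.109, 0.391, -0.005]
wrist_force: [3.3, 19.1, 4.6]
width: 0.001
grip_force: 9.5
```

```bash
python3 tm.py
```

```text
t 11.95 mould xy [0.0409 0.0228] z 0.0831 toolx yaw -14.35 tilt [0.004 0.007] F [ 3.3 19.1  4.6] w 0.001
```

The head has stopped at TCP y=0.0228, as expected for fully home. I'll retract and verify.

step_arm([
  {"fingers": 1,"dx": 0,"dy": -0.02,"dz": 0,"roll": 0},
  {"fingers": 1,"dx": 0,"dy": -0.05,"dz": -0.02,"roll": 0},
  {"fingers": 1,"dx": 0,"dy": -0.1,"dz": -0.05,"roll": 0},
  {"fingers": 1,"dx": 0,"dy": -0.15,"dz": -0.1,"roll": 0},
  {"fingers": 1,"dx": 0,"dy": -0.2,"dz": -0.12,"roll": 0},
  {"fingers": 1,"dx": 0,"dy": -0.25,"dz": -0.12,"roll": 0},
  {"fingers": 1,"dx": 0,"dy": -0.25,"dz": -0.12,"roll": 0},
])

```text
time: 12.82
tool_pos: [0.6727, 0.2832, 0.2005]
tcp_rot: [3.116, -0.384, -0.002]
wrist_force: [-0.9, -0.6, -0.3]
width: 0.002
grip_force: 0.0
```

```bash
python3 look.py 5; python3 -c "
import cv2,numpy as np
f=lambda p:cv2.resize(p,(400,380),interpolation=cv2.INTER_CUBIC)
cv2.imwrite('pics/c5.png',np.hstack([f(cv2.imread('pics/scene5.png')[120:320,150:370]),f(cv2.imread('pics/top5.png')[110:300,180:420])]))"
```

```text
t 12.825 mould xy [0.0395 0.2706] z 0.2005 toolx yaw -14.06 tilt [-0.001 -0.001] F [-0.9 -0.6 -0.3] w 0.002
scene cheek top (525, [[-0.0287, -0.0454, 0.0927], [0.0047, 0.0991, 0.0984]])
 pin z>.125 (266, [[0.0252, -0.0265, 0.1226], [0.0605, 0.0109, 0.1426]])
 head z>.134 (114, [[0.0286, -0.005, 0.1344], [0.0564, 0.0108, 0.143]])
top cheek top (1550, [[-0.0496, -0.0961, 0.0913], [0.0041, 0.0969, 0.0984]])
 pin z>.125 (199, [[0.0205, -0.0267, 0.1225], [0.0571, 0.0082, 0.1425]])
 head z>.134 (79, [[0.0257, -0.0055, 0.1345], [0.0542, 0.0082, 0.1435]])
```

View pics/c5.png

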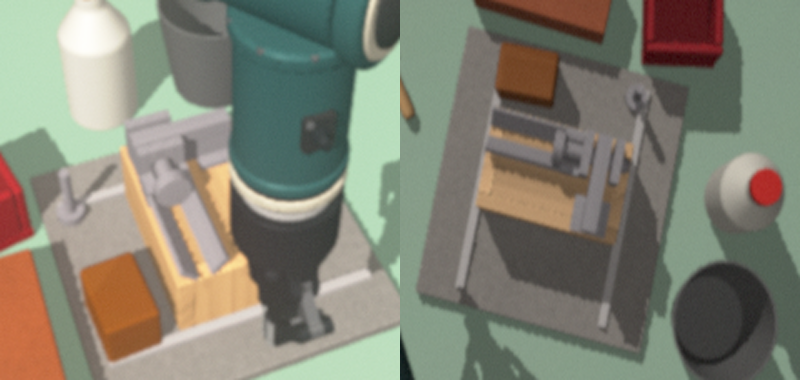

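The head (left crop (170,185), right crop (570,148)) sits against the saddle. It spans y=−0.005 to 0.009, the mould is closed, the bystanders are untouched and the robot is clear, so I'll hand it in.

```bash
python3 -c "
from workcell import *
print(finish_job())"
```

```text
the job is handed in; nothing more can be done
None
```

I handed the job in with the mould closed and the pin fully home by my last camera measurement (head against the saddle); the bystanders looked undisturbed in the final pictures and the robot was clear, but no verdict was returned.

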